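# Find the heavy check weight by feel

### The arm

A 6-joint arm with a two-finger parallel gripper is mounted at the origin on a cart in front of the work surface, level with it; the furniture and walls round the work are solid. World frame = base frame: x ahead of the robot, y to its left, z up, the work surface at z = 0. Lengths are in m, angles in rad, forces in N, time in s.
With the tool pointing down it reaches from about 0.2 to 0.875 m from the base axis. Payload 3.4 kg.
Tool frame: the origin (TCP) lies between the finger pads; the fingertips stand 25 mm ahead of it and the grasp point (between the pads) lies 6 mm ahead of it (r.nose_length is the z of the fingertips in the tool frame, in m); z points along the fingers, y is the line along which they close (so a half turn about z gives the same grasp; the last joint's range is limited). The gripper opens to 94 mm and grips with 3 to 60 N. Pads are 16 mm wide; open, the fingers measure 119 mm over their backs; the gripper's body (75 mm by 177 mm) begins 78 mm behind the grasp point.
Start: joints at [-1.359, 0.276, 1.505, -0, 1.361, -0.121], TCP at [0.188, -0.543, 0.196] pointing down, gripper open.
Joint ranges: [-2.89, 2.89], [-0.75, 2.08], [0.22, 2.7], [-1.18, 4.32], [0.11, 2.71], [-2.7, 2.7]. Speed limits (rad/s): [2.57, 2.57, 3.14, 3.14, 3.14, 3.14].

### API

Orientations are given as a unit quaternion [w, x, y, z].
In Python, from plant import r, gripper_to, inverse_kinematics, vision, models, telemetry gives the robot as it stands. Calls block until the motion is done:
- r.move_to(position, orientation): joint-space move of the TCP to a pose.
- r.move_l(position, rot=None, vel=0.15, guard=None): straight line of the TCP; rot=None keeps the orientation; vel is the mean speed in m/s. With guard (N) it stops when the force on the tool has changed by that much, and returns True; else False.
- r.movej(angles): joint-space move.
- gripper_to(opening, f_grip=None): finger opening in m; f_grip is the grip in N (None keeps the last); returns when the fingers have stopped.
- r.hold(seconds).
- inverse_kinematics(position, orientation): joint angles nearest the present ones, or None.
- vision.snapshot(name): name is "scene" or "top" or "wrist"; returns the picture (480x640x3 uint8, red, green, blue); there is no depth.
- vision.get_calibration(name): a dict with "fx", "fy", "cx", "cy" (pixels), "position" and "orientation" of the camera in the world. Camera axes: x right, y down, z forward; pixel columns grow to the right and rows downward; lengths in m; the calibration is good to about 2 mm. The wrist camera is an equidistant fisheye: a pixel r from the principal point sees the ray r / f radians off the axis. A picture is of the moment at which its call begins: read the wrist's pose just before it. get_calibration takes no time and is no camera call; for the wrist camera it gives the pose at the moment of the call.
A pose or a line that the arm cannot do raises r.PlanningError and nothing moves.
- r.sign_off(): hands the job in; it is judged then, once.
Trained networks look in the newest picture that a camera, given by its name, has taken for a name from the list of things; names that differ only in an ending like _2 or _b are one class to them, and where a whole thing is asked for, a point or a joint stands for the part that bears it (a point fixed in the world has none). Each returns a list of dicts, best first, with "score" (0 to 1); they miss things now and then, are a little off and sometimes report something else, mostly with a low value. They report only what shows in the picture. A call takes as long as a camera call. They do not tell look-alikes from the thing itself.
- models.boxes_of(thing, camera): "at" ([x, y, z] in m, in world coordinates, good to about 4 mm: the middle of the surface that is visible of it).
- models.regions_of(thing, camera): "pixels" (480x640 bool, what is visible of it).
- models.mark_of(thing, camera): "at" ([x, y, z] in m, in world coordinates, good to about 4 mm: a listed point, or the origin of a listed thing).
Readings, each from a call of its own:
- telemetry.current_t(): time.
- telemetry.current_joints(): joint angles.
- telemetry.current_dq(): joint speeds.
- telemetry.current_joint_efforts(): joint torques, N m.
- telemetry.current_ee_pos(): TCP position.
- telemetry.current_tool_rot(): TCP orientation.
- telemetry.current_wrist_force(): force on the tool from outside, world axes, zero at the start.
- telemetry.current_torque(): the same for the moment, N m.
- telemetry.current_opening(): finger opening in m.
- telemetry.current_finger_force(): force on a finger pad.
Only numpy, scipy, OpenCV 4.12 (cv2) and the standard library are available. Lean on these libraries where they do the work, as an engineer would, in place of code of your own. Each camera call takes 0.05 s, during which the arm holds its last target. There are 200 camera calls.

### The job

These three closed pots look the same: one holds the heavy steel check weight, one a lighter weight, and one is as good as empty. Feel which is which by lifting them (the balance is switched off), then set the heaviest down gently, not dropped, on the middle of the balance's pan and the lightest in the middle of the return tray, and leave the remaining one standing where it was; keep the pots upright and do not disturb the things lying around.

Things in the scene. Friction and masses are not known exactly. Their poses are not given: they have to be found in the camera images.
- pot_a: one of three closed pots that look exactly alike: white plastic cylinder, 55 mm in diameter, with a ribbed grey screw cap 60 mm in diameter on its top 31 mm; 112 mm tall in all. Origin: centre of its underside, z up. Stands on the worktop in the front row, at least 110 mm from the other pots (centres)
- pot_b: like pot_a. The pots' contents cannot be seen and change places every time: a steel weight (pot and content 490 to 690 g), an aluminium weight (250 to 330 g), or only a light plastic insert (120 g); so lifted they weigh 4.8 to 6.8 N, 2.4 to 3.3 N and 1.2 N
- pot_c: like pot_a and pot_b. The content of each pot is rigid and stands loose on the pot's floor with 3 to 15 mm of play, so wait a moment after lifting before judging the weight
- pan_centre (a point): centre of the top face of the balance's pan, 50 mm above the worktop; origin on the face, z up
- balance_pan: the pan: flat round steel plate, 112 mm in diameter, 4 mm thick, 50 mm high over the worktop; rigid, does not sink or show a weight. Origin: centre of its underside
- balance: the balance: flat white housing, 150 x 150 mm, 40 mm high, fixed to the worktop and switched off; dark display strip on the side that faces -x of its own frame. Origin: centre of its underside; the pan's centre is 16 mm towards +x
- return_tray: shallow open square steel tray, 150 x 150 mm, 22 mm high, walls and floor 4 mm thick, fixed to the worktop. Origin: centre of its underside. The balance and the tray stand in the back row, one on the left and one on the right, either way round
- calculator: desk calculator, dark, 145 x 100 x 16 mm, lying flat, loose; a bystander, leave alone. Origin: centre of its underside
- label_tape: flat roll of tape, about 100 mm across, 25 mm high, loose; a bystander, leave alone. Origin: centre of its underside
- timer: small white countdown timer, 72 x 72 x 18 mm, loose; a bystander, leave alone. Origin: centre of its underside
- marker_pen: white marker pen, 135 mm long, 17 mm thick, loose; a bystander, leave alone. Origin: centre of its underside
There are look-alikes about, which are no part of the job. Leave any brown or red look-alike of the pot_c alone. What is shaped like the pot_b but blue is not meant.

How it is judged:
By the outcome, as a careful person would: the job done as asked, in the order asked, and still so for the second after the job is handed in, with the robot touching nothing.
It also fails if it takes over 61 s, if anything falls off the work surface, if the arm or the gripper's body presses on something with over 40 N, if the wrist force passes 120 N, or if a joint passes its speed limit or range.

## Working session

There is one attempt and no reset: what is moved stays moved. The work goes in short steps, each a Python script; the robot and the scene stay as the last script left them, time stands still between calls to the robot, and variables do not carry over. Pictures are saved under pics/ and viewed, at most 10 in all, crops included, and the job is handed in when it is done.

```bash
mkdir -p pics; ls; python3 - <<'E'
from plant import r, gripper_to, inverse_kinematics, vision, models, telemetry
import cv2
for n in ("scene","top"):
    cv2.imwrite(f"pics/{n}0.png",vision.snapshot(n)[:,:,::-1])
    print(n,vision.get_calibration(n))
    for t in ("pot_a","return_tray","balance","balance_pan","pan_centre"):
        print(t)
        for d in models.mark_of(t,n): print("  ",[round(float(x),4) for x in d["at"]],round(d["score"],2))
print(telemetry.current_t(),telemetry.current_tool_rot())
E
```

```text
pics
scene {'fx': 487.17533099237806, 'fy': 487.17533099237806, 'cx': 324.239964244046, 'cy': 240.00618280281262, 'position': array([-0.11354297, -0.96631518,  0.69114808]), 'orientation': array([-0.49654888,  0.8200361 , -0.24650669,  0.14217754])}
pot_a
   [0.448, 0.1934, 0.0016] 0.96
   [0.3501, -0.0058, -0.0018] 0.9
   [0.3436, 0.146, 0.0034] 0.81
   [0.4602, 0.3125, 0.0002] 0.69
return_tray
   [0.6257, -0.2453, -0.0023] 0.95
balance
   [0.636, 0.1754, 0.0031] 0.64
balance_pan
pan_centre
   [0.3654, 0.4457, -0.0004] 0.19
top {'fx': 460.3009007712669, 'fy': 460.3009007712669, 'cx': 317.17489708587203, 'cy': 245.04505304558512, 'position': array([0.37627872, 0.02003531, 1.24520597]), 'orientation': array([ 0.03788558, -0.69905666,  0.71323349, -0.03438697])}
pot_a
   [0.464, -0.0171, -0.0046] 0.94
   [0.3487, -0.0088, -0.0018] 0.93
   [0.3436, 0.1479, -0.0013] 0.89
   [0.4593, -0.2942, 0.0018] 0.88
   [0.448, 0.1942, -0.0026] 0.87
   [0.4496, -0.1174, -0.0002] 0.84
   [0.4621, 0.3173, 0.002] 0.55
return_tray
   [0.6286, -0.2439, -0.005] 0.89
balance
   [0.6409, 0.1755, 0.0011] 0.75
balance_pan
   [0.6493, 0.1795, 0.0437] 0.94
pan_centre
0.6 [ 5.84340335e-05  9.86184811e-01  1.65648770e-01 -8.18632936e-07]
```

View pics/scene0.png

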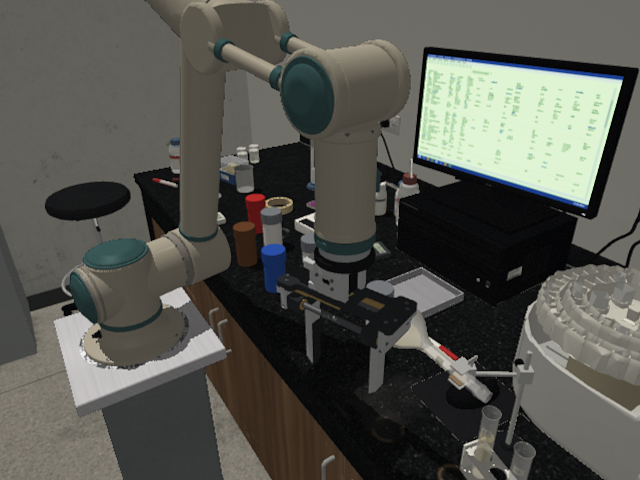

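View pics/top0.png

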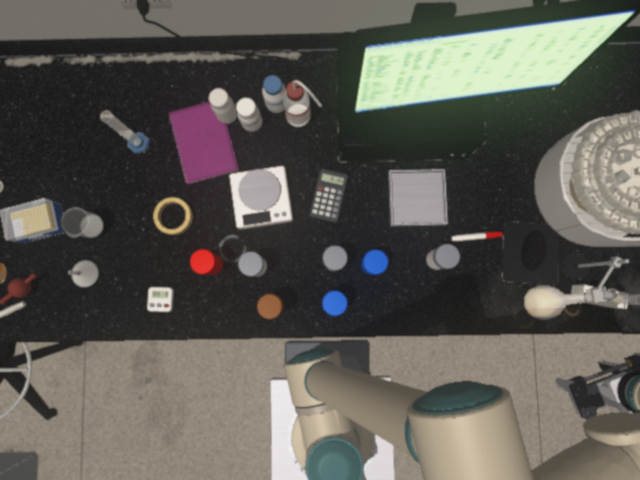

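The two pictures show the grey-capped pots in the top view at about (252,264), (335,258) and (443,257). Blue pots stand at (375,262) and (335,303), red at (204,262), brown at (269,306). The balance is at (261,197) and the tray at (418,197). A clear glass seems to stand at (232,245), close to the left pot. Next I'll take two wrist views.

```bash
cat > h.py <<'E'
from plant import r, gripper_to, inverse_kinematics, vision, models, telemetry
import numpy as np, cv2
from scipy.spatial.transform import Rotation as R
def q(yaw):  # tool down, closing axis (tool y) turned by yaw: closing direction world = (sin yaw, -cos yaw)
    x,y,z,w=(R.from_euler('z',yaw)*R.from_euler('x',np.pi)).as_quat(); return [w,x,y,z]
def rot(c): o=c["orientation"]; return R.from_quat([o[1],o[2],o[3],o[0]])
def ray(c,uv,fish):
    p=np.array([(uv[0]-c["cx"])/c["fx"],(uv[1]-c["cy"])/c["fy"]])
    if fish:
        t=np.hypot(*p); d=np.r_[p/max(t,1e-9)*np.sin(t),np.cos(t)]
    else: d=np.r_[p,1]; d/=np.linalg.norm(d)
    return c["position"],rot(c).apply(d)
def proj(c,P,fish):
    d=rot(c).inv().apply(np.array(P)-c["position"]); 
    if fish:
        n=np.hypot(d[0],d[1]); t=np.arctan2(n,d[2]); p=d[:2]/n*t
    else: p=d[:2]/d[2]
    return np.array([c["cx"]+c["fx"]*p[0],c["cy"]+c["fy"]*p[1]])
def tri(rays):
    A=np.zeros((3,3));b=np.zeros(3)
    for o,d in rays:
        M=np.eye(3)-np.outer(d,d);A+=M;b+=M@o
    X=np.linalg.solve(A,b); return X,max(np.linalg.norm((np.eye(3)-np.outer(d,d))@(X-o)) for o,d in rays)
E
python3 - <<'E'
from h import *
import pickle
out={}
for i,(x,y) in enumerate([(0.43,-0.22),(0.43,0.10)]):
    r.move_to([x,y,0.33],q(0))
    c=vision.get_calibration("wrist"); im=vision.snapshot("wrist"); out[i]=(c,im)
    cv2.imwrite(f"pics/w{i}.png",im[:,:,::-1])
    for t in ("pot_a","return_tray","balance_pan","calculator","marker_pen","label_tape"):
        print(t,[([round(float(v),3) for v in d["at"]],round(d["score"],2)) for d in models.mark_of(t,"wrist")])
pickle.dump(out,open("w.pkl","wb"))
print(telemetry.current_t(),telemetry.current_wrist_force(), {k:v for k,v in c.items() if k[0] in 'fc'})
E
```

```text
pot_a [([0.351, -0.013, -0.002], 0.97), ([0.466, -0.012, -0.001], 0.9), ([0.45, -0.118, -0.002], 0.75), ([0.458, 0.313, -0.001], 0.74), ([0.462, -0.288, -0.001], 0.7), ([0.455, 0.195, 0.002], 0.58)]
return_tray [([0.625, -0.246, -0.0], 0.77)]
balance_pan [([0.65, 0.181, 0.045], 0.84)]
calculator [([0.64, -0.005, -0.003], 0.9)]
marker_pen [([0.517, -0.404, -0.003], 0.58), ([0.635, -0.001, -0.002], 0.33)]
label_tape []
pot_a [([0.447, -0.118, 0.002], 0.97), ([0.455, 0.195, 0.001], 0.93), ([0.461, -0.287, -0.002], 0.8), ([0.464, -0.015, -0.002], 0.79), ([0.352, -0.012, -0.006], 0.76), ([0.46, 0.31, 0.002], 0.73), ([0.346, 0.143, 0.003], 0.69)]
return_tray [([0.627, -0.248, -0.001], 0.57)]
balance_pan [([0.652, 0.182, 0.045], 0.69), ([0.461, -0.286, -0.001], 0.69)]
calculator [([0.637, -0.003, -0.004], 0.7)]
marker_pen [([0.516, -0.404, -0.005], 0.81)]
label_tape [([0.592, 0.417, 0.002], 0.73)]
4.0833 [ 0.04489052  0.19300611 -0.23513558] {'fx': 371.64829954431775, 'fy': 371.64829954431775, 'cx': 320.5044489860166, 'cy': 237.3247336632799}
```

View pics/w0.png

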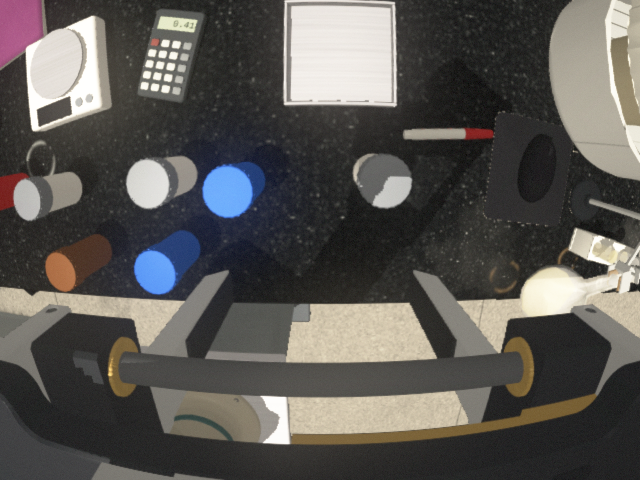

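View pics/w1.png

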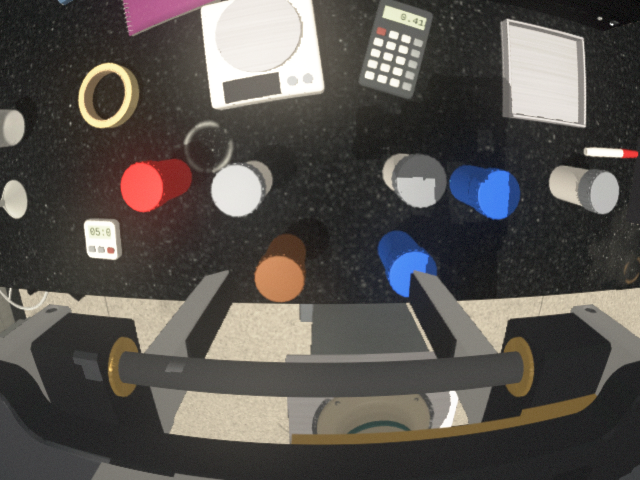

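The wrist views show these cap centres and places (pixels as w0, w1):
- Pots: A (33,198), (238,190); B (150,183), (418,181); C (384,181), (599,192).
- Pan at (58,64), (259,33), and the tray at (340,53), (544,73).
- A clear ring lies at (41,160), (208,147), right beside pot A.

Next I'll triangulate these.

```bash
python3 - <<'E'
from h import *
import pickle
w=pickle.load(open("w.pkl","rb")); top=vision.get_calibration("top")
pts={'A':((33,198),(238,190),(252,264)),'B':((150,183),(418,181),(335,258)),'C':((384,181),(599,192),(447,256)),'pan':((58,64),(259,33),(260,190)),'tray':((340,53),(544,73),(418,198)),'ring':((41,160),(208,147),(232,247))}
for k,(a,b,t) in pts.items():
    rs=[ray(w[0][0],a,1),ray(w[1][0],b,1)]
    for s in (rs,rs+[ray(top,t,0)]):
        X,e=tri(s); print(k,X.round(4),round(e,4))
im=w[1][1]; g=cv2.resize(im[0:240,100:340],None,fx=2.5,fy=2.5,interpolation=cv2.INTER_CUBIC)
cv2.imwrite("pics/crop.png",g[:,:,::-1])
E
```

```text
A [0.4505 0.1959 0.0939] 0.0005
A [0.4507 0.1914 0.0988] 0.0034
B [ 0.4616 -0.0132  0.0996] 0.0002
B [ 0.4613 -0.0155  0.1007] 0.0038
C [ 0.4596 -0.2928  0.0981] 0.0001
C [ 0.4596 -0.2959  0.0959] 0.0034
pan [0.6504 0.1784 0.0412] 0.0001
pan [0.6495 0.1757 0.0446] 0.0021
tray [ 0.6302 -0.247   0.004 ] 0.0018
tray [ 0.6297 -0.2498  0.0021] 0.0044
ring [ 0.5022  0.2605 -0.0033] 0.0015
ring [5.026e-01 2.578e-01 3.000e-04] 0.0025
```

View pics/crop.png

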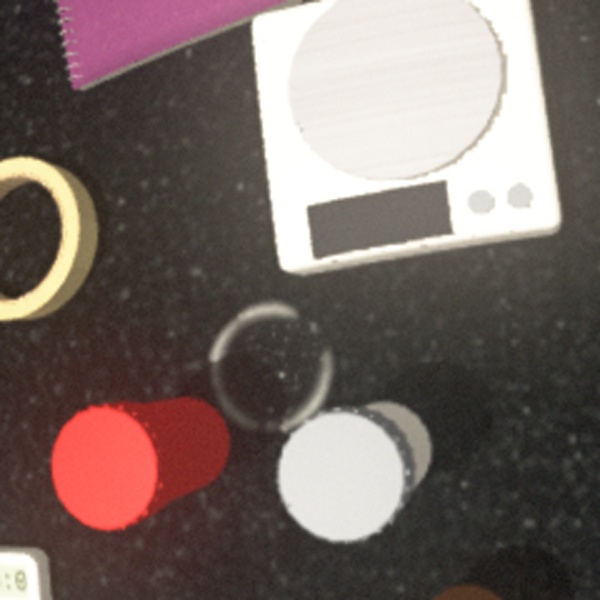

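The ring lies flat on the worktop, so it is only a mark or stain. The tops come out at about 0.10 m, the pan at about 0.045 m and the table at about 0. I'll grip the caps at z≈0.09, which suits either height estimate, and weigh all three.

```bash
cat >> h.py <<'E'
POT={'A':(0.451,0.1945,0.0),'B':(0.463,-0.0145,np.pi/4),'C':(0.460,-0.291,0.0)}
ZG=0.098   # TCP height for the grip (grasp point 6 mm lower)
def above(p,z=0.24): r.move_to([p[0],p[1],z],q(p[2]))
def fz(n=10):
    a=[]
    for _ in range(n): a.append(telemetry.current_wrist_force()[2]); r.hold(0.02)
    return float(np.mean(a))
E
python3 - <<'E'
from h import *
for k in 'ABC':
    p=POT[k]; above(p,0.16); f0=fz(5)
    hit=r.move_l([p[0],p[1],ZG],vel=0.12,guard=8)
    gripper_to(0.05,f_grip=35); o=telemetry.current_opening()
    r.move_l([p[0],p[1],ZG+0.03],vel=0.08); r.hold(0.6); f1=fz(8)
    down=r.move_l([p[0],p[1],ZG+0.0005],vel=0.06,guard=4)
    gripper_to(0.092); r.move_l([p[0],p[1],0.16],vel=0.2)
    print(k,hit,round(o,4),"weight",round(f0-f1,2),down,round(telemetry.current_t(),2))
E
```

```text
A False 0.0587 weight 1.41 True 9.2
B False 0.0584 weight 2.64 True 14.62
C False 0.0585 weight 6.02 True 19.99
```

A is the lightest (1.4 N), B the middle one (2.6 N) and C the heaviest (6.0 N). C goes to the pan first.

```bash
cat >> h.py <<'E'
def place(k,x,y,zs):
    p=POT[k]
    above(p,0.16); r.move_l([p[0],p[1],ZG],vel=0.12)
    gripper_to(0.05,f_grip=35)
    r.move_l([p[0],p[1],0.25],vel=0.15)
    r.move_l([x,y,0.25],vel=0.2)
    r.move_l([x,y,ZG+zs+0.012],vel=0.1); r.hold(0.3); f=fz(5)
    h=r.move_l([x,y,ZG+zs-0.010],vel=0.02,guard=3)
    print(k,"contact",h,"dz",round(telemetry.current_ee_pos()[2]-ZG-zs,4),"dF",round(fz(3)-f,2),round(telemetry.current_t(),2))
E
python3 - <<'E'
from h import *
place('C',0.650,0.179,0.050)
cv2.imwrite("pics/top1.png",vision.snapshot("top")[100:340,150:480,::-1].repeat(2,0).repeat(2,1))
E
```

```text
C contact True dz -0.0 dF 10.49 27.54
```

View pics/top1.png

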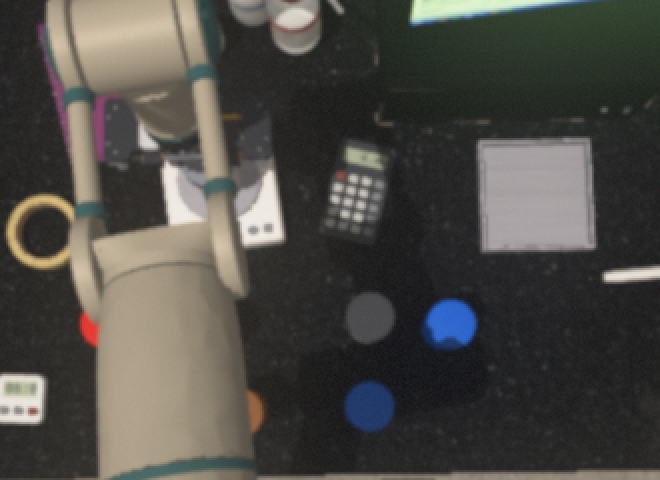

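The arm hides the pan here, but contact came exactly at pan height (50 mm) and B's cap at (370,318) is undisturbed. I'll release C and take A to the tray.

```bash
python3 - <<'E'
from h import *
gripper_to(0.092); r.move_l([0.650,0.179,0.25],vel=0.2)
place('A',0.627,-0.246,0.004)
gripper_to(0.092); r.move_l([0.627,-0.246,0.16],vel=0.2); r.move_l([0.40,-0.22,0.33],vel=0.25)
for n in ("wrist","top"):
    cv2.imwrite(f"pics/end_{n}.png",vision.snapshot(n)[:,:,::-1])
    for t in ("pot_a","balance_pan","return_tray"):
        print(n,t,[([round(float(v),3) for v in d["at"]],round(d["score"],2)) for d in models.mark_of(t,n)])
print(telemetry.current_t())
E
```

```text
A contact True dz -0.0 dF 3.9 37.44
wrist pot_a [([0.462, -0.011, -0.005], 0.98), ([0.346, 0.148, 0.005], 0.97), ([0.459, 0.31, 0.001], 0.95), ([0.354, -0.009, -0.001], 0.83), ([0.65, 0.183, 0.049], 0.67), ([0.627, -0.244, 0.006], 0.62), ([0.447, -0.117, 0.001], 0.6)]
wrist balance_pan [([0.652, 0.183, 0.046], 0.97)]
wrist return_tray [([0.635, 0.174, 0.002], 0.75)]
top pot_a [([0.351, -0.012, -0.003], 0.94), ([0.344, 0.147, -0.002], 0.86), ([0.646, 0.18, 0.049], 0.84), ([0.451, -0.117, -0.001], 0.81), ([0.463, 0.315, -0.003], 0.71), ([0.623, -0.246, 0.004], 0.58), ([0.462, -0.014, -0.004], 0.56)]
top balance_pan [([0.649, 0.181, 0.047], 0.75), ([0.367, 0.452, -0.001], 0.39)]
top return_tray [([0.631, -0.245, -0.003], 0.77)]
40.2667
```

View pics/end_top.png

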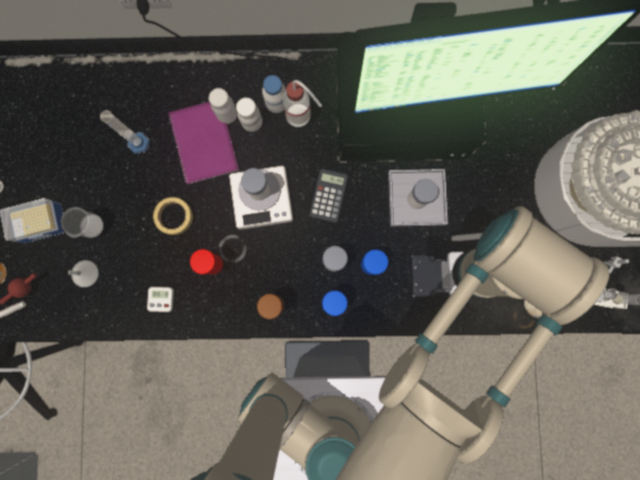

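View pics/end_wrist.png

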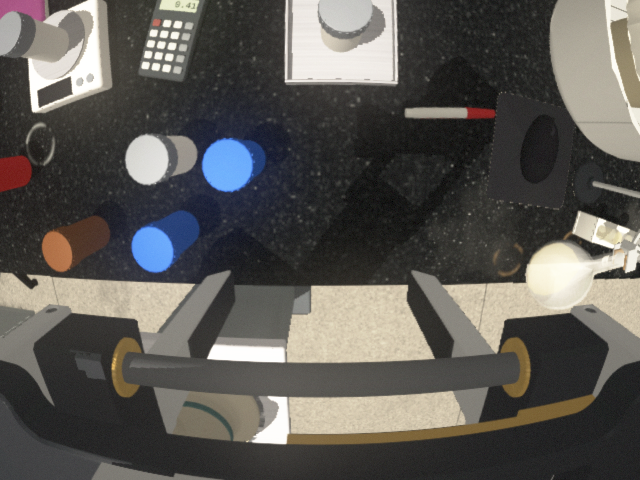

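The top view shows C upright on the pan at (258,185), A in the tray at (422,190) and B still at (335,258), with the surroundings unmoved. The wrist view agrees.

```bash
python3 -c "
from plant import r
r.sign_off()"
```

```text
the job is handed in; nothing more can be done
```

The job is handed in after about 40 s: the heaviest pot (C, 6.0 N) stands on the middle of the balance's pan, the lightest (A, 1.4 N) in the middle of the return tray, and the remaining one (B, 2.6 N) where it was, all upright and nothing else visibly moved.

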